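# Tuck a sample carrier under the light-shield flap and hold it pressed down for the reading

## Robot

A 6-joint arm with a two-finger parallel gripper is mounted at the origin on a cart in front of the work surface, level with it; the furniture and walls round the work are solid. World frame = base frame: x ahead of the robot, y to its left, z up, the work surface at z = 0. Lengths are in mm, angles in rad, forces in N, time in s.
With the tool pointing down it reaches from about 275 to 825 mm from the base axis. Payload 4.9 kg.
Tool frame: the origin (TCP) lies on the mounting face of the last link; the fingertips stand 173 mm ahead of it and the grasp point (between the pads) lies 155 mm ahead of it (robot.tips_ahead is the distance from the TCP to the fingertips, in mm); x points along the fingers, z is the direction in which the jaws open and shut, and the axes are right-handed (so a half turn about x gives the same grasp; the last joint's range is limited). The gripper opens to 85 mm and grips with 20 to 120 N. Pads are 22 mm wide; open, the fingers measure 114 mm over their backs; the gripper's body (76 mm by 85 mm) begins 54 mm behind the grasp point. The pads swing forward as they close: fully open they stand 13 mm farther back than shut.
Start: joints at [-1.365, 0.326, -0.193, 1.052, 0, 1.437], TCP at [183.327, -518.566, 404.681] pointing down, gripper open.
Joint ranges: [-2.65, 2.65], [-0.97, 1.79], [-1.3, 1.35], [-1.93, 2.1], [-1.47, 1.37], [-3.14, 3.14]. Speed limits (rad/s): [2.57, 2.57, 3.14, 3.14, 3.14, 3.14].

## Interface

Orientations are given as a unit quaternion [x, y, z, w].
In Python, from rig import robot gives the robot as it stands.
- The arm moves only by the shell command python3 -m jog 'ROWS' [FORCE]. ROWS is JSON, a list of rows, each an object of numbers: "hand": the opening, from -1 (shut) to 1 (fully open); "x", "y", "z": the shift along the tool's x, y, z in units of 0.02 m (1.0 is 0.02 m); "roll": the turn about the tool's x in units of 0.08 rad (1.0 is 0.08 rad). A call has 1 to 20 rows; each row shifts and turns the commanded pose from where the row before left it, along the tool's axes as they then stand; what a row does not reach is not made up. A row lasts 1/8 s, in which the tool goes at most 62.5 mm and 10.7 degrees, less where a joint would pass 70% of its speed; a pose out of reach is approached as far as the arm can. A call with a number of a shift or a turn outside -1 to 1 is refused whole. A call with a gripper value outside its range is refused whole. The fingers move at their own pace and stop on an object; FORCE is the grip in N (left out, the last holds). Time passes only in rows, so rows that do not move let the fingers close. It gives the time, the measured TCP pose, the force and the opening at its end, in the units of the state.
- robot.get_state(): the state, without advancing time (a new reading comes with each control period).
- robot.get_image(name): name is "side" or "top" or "wrist"; returns a dict with "frame" (420x560x3 uint8, red, green, blue), "K" (3x3 intrinsics, pixels), "R" (3x3) and "t" (3): a world point X has camera coordinates R X + t; the wrist camera has in their place "tool_from_camera" (4x4, takes a point from camera to tool coordinates, whose origin is the TCP and whose axes are the tool frame's). Camera axes: x right, y down, z forward; pixel columns grow to the right and rows downward; lengths in mm; the calibration is good to about 2 mm. A picture is of the moment at which its call begins: read the wrist's pose just before it. There is no depth.
- robot.job_done(): hands the job in, once; it reports no verdict.
The state is a dict: "time_s": time; "joint_positions": joint angles; "qvel": joint speeds; "tau": joint torques, N m; "ee_pos": TCP position; "tcp_rot": TCP orientation; "force": force on the tool from outside, world axes, zero at the start; "ft_torque": the same for the moment, N m; "grip_width": finger opening in mm.
Only numpy, scipy, OpenCV 4.12 (cv2) and the standard library are available. Lean on these libraries where they do the work, as an engineer would, in place of code of your own. Each camera call takes 0.05 s, during which the arm holds its last target.

## Task

Take the sample carrier by its rib, lay it in the reader's channel and slide its nose under the flap, without lifting the flap, until it stops against the reader's head. Then press the carrier flat down so that the sprung platen sinks to its stop, and finish while still holding it there, home and pressed down; leave everything else on the bench where it is.

Things in the scene. Friction and masses are not known exactly. Their poses are not given: they have to be found in the camera images.
- carrier: Sample carrier: loose flat grey plate 130 mm long (x), 66 wide (y), 6 thick, 0.14 kg, with a small glass slide on its front half. Origin: centre of the underside; +x points to the nose, which goes in first (last 8 mm: 4 thick, 58 wide). An upright grip rib, 14 thick (y), runs from x -54 to -10 mm, its top 45 above the underside. Starts flat on the worktop, right of the reader.
- carrier_nose (a point): Middle of the carrier's front edge: 65 mm ahead of its origin, 3 mm above the underside.
- carrier_grip (a point): Point to grip on the rib: 32 mm behind the carrier's origin, 30 mm above the underside, axes as the carrier's; close across its y (14 mm). Behind the carrier's place stands a fixed centrifuge, its front about at world x = 0.53 m, y from about -0.18 to 0.08.
- reader: Slide reader: fixed box on the worktop, x -105 to 115 mm, 122 wide. Origin: centre of the underside; the carrier is pushed in along +x (roughly away from the robot). A channel 74 mm wide between rails, open above and in front, runs along it from x -100 to the head's face. Before the flap (x -101 to -9 mm) it is entered from above, between guide lips flaring to 86 mm, 42 mm above the worktop.
- reader_mouth (a point): On the channel's centre line, 5 mm ahead of the reader's origin, 30 mm above the worktop (top of the raised platen): where the flat part of the flap begins; the flap's bent-up front lip reaches 8 mm farther to the front. Axes as the reader's.
- reader_stop (a point): Centre of the face, 60 mm ahead of the reader's origin, 30 mm above the worktop, where the channel ends and the carrier's nose stops: the front of the reader's head, a block 62 mm high.
- platen (a joint): Travel of the sprung metal platen, the channel's floor (reader x -94 to 58 mm, 72 wide): 0 up (its top 30 mm above the worktop), 0.006 m when pressed down on its stop (24 mm above the worktop). It starts to sink at about 3 N and needs about 11 N for full travel, carrier's weight included; let go, it springs up.
- flap (a joint): Angle (rad) of the thin steel light-shield flap over the channel, 104 mm wide, hinged at the head (reader x 58 mm, 44 mm above the worktop): 0 lying flat on the rails, growing as its free front edge lifts. Underside 40 mm above the worktop: 10 mm over the raised platen, 4 mm over a carrier lying there. It weighs 60 g and swings freely: a touch from below lifts it.
- petri_dish: Bystander: a round covered petri dish, 63 mm across, 13 high. Origin: centre of the underside.
- pen_blue: Bystander: a ball pen lying down, 137 mm long. Origin: centre of the underside.
- vial_3: Bystander: a small capped vial, 26 mm across, 70 high; left of it, from about world y = 0.55 m on, stands a fridge taller than the arm. Origin: centre of the underside.
- film_box: Bystander: a small carton, 40x55x32 mm. Origin: centre of the underside.
- specimen_cup_red: Bystander: a capped specimen cup, 65 mm across, 66 high. Origin: centre of the underside.
- calculator: Bystander: a pocket calculator, 115x70x15 mm. Origin: centre of the underside.
Mind the look-alikes: they are no part of the job. Leave any green look-alike of the carrier alone.

How it is judged:
By the outcome, as a careful person would: the job done as asked, in the order asked, and still so for the second after the job is handed in, while the arm keeps its last pose, push and grip.
It also fails if it takes over 48 s, if anything falls off the work surface, if the arm or the gripper's body presses on something with over 40 N, if the wrist force passes 120 N, or if a joint passes its speed limit or range.

## Working session

There is one attempt and no reset: what is moved stays moved. The work goes in short steps, Python scripts to look and compute and a shell command to move; the robot and the scene stay as the last step left them, time stands still between calls to the robot, and variables do not carry over. Pictures are saved under pics/ and viewed, and the job is handed in when it is done.

```bash
ls; mkdir -p pics
python3 - <<'E'
from rig import robot
import cv2
s=robot.get_state();print(s)
for n in("top","side","wrist"):
    im=robot.get_image(n);cv2.imwrite(f"pics/{n}0.png",im["frame"][:,:,::-1])
    print(n,{k:v for k,v in im.items() if k!="frame"})
E
```

```text
pics
{'time_s': 0.0, 'joint_positions': array([-1.36517784e+00,  3.26923694e-01, -1.93626101e-01,  1.05199023e+00,
        1.02191539e-05,  1.43659006e+00]), 'qvel': array([ 0.00121975,  0.00034222,  0.00105707, -0.00067064,  0.00120745,
       -0.00091708]), 'tau': array([-1.86131442e-04, -4.43396008e+01,  2.62441564e+01,  1.54069299e-02,
       -8.02716886e-05, -6.23134611e-06]), 'ee_pos': array([ 183.27410598, -518.24806976,  403.89654031]), 'tcp_rot': array([ 0.40867437,  0.57779631, -0.40782892,  0.57689882]), 'force': array([ 0.74692065, -0.88716877, -0.13208122]), 'ft_torque': array([-0.00187878, -0.01867947,  0.01501462]), 'grip_width': 85.46003690565708}
top {'K': array([[502.00865414,   0.        , 285.55707545],
       [  0.        , 502.00865414, 214.95836318],
       [  0.        ,   0.        ,   1.        ]]), 'R': array([[-0.01741323, -0.99980996, -0.00876476],
       [-0.98727516,  0.01857942, -0.15793214],
       [ 0.15806497,  0.00590313, -0.98741107]]), 't': array([ -51.71470424,  511.05257632, 1572.41757958])}
side {'K': array([[381.01768633,   0.        , 278.80
[... 151 characters left out ...]
  0.02066374],
       [-0.43829794,  0.45299668, -0.77633042],
       [ 0.5159721 , -0.58042114, -0.62998737]]), 't': array([ 344.5601558 ,  287.46867115, 1068.38968414])}
wrist {'K': array([[323.43461843,   0.        , 282.64719889],
       [  0.        , 323.43461843, 212.99617132],
       [  0.        ,   0.        ,   1.        ]]), 'tool_from_camera': array([[ 6.82701037e-04, -2.81207520e-01,  9.59646740e-01,
         3.16359224e+01],
       [-9.90923488e-04, -9.59646682e-01, -2.81206798e-01,
         7.18829703e+01],
       [ 9.99999276e-01, -7.58956322e-04, -9.33806921e-04,
        -6.01930090e-01],
       [ 0.00000000e+00,  0.00000000e+00,  0.00000000e+00,
         1.00000000e+00]])}
```

View pics/top0.png

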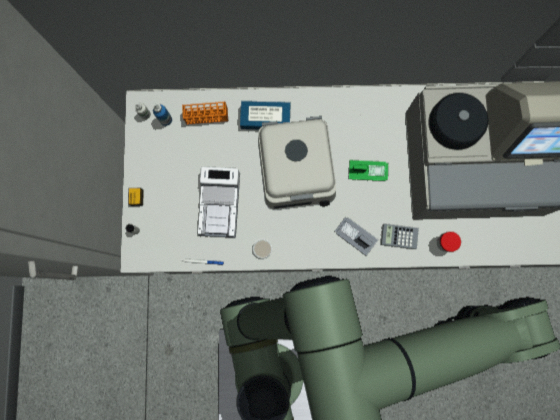

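View pics/side0.png

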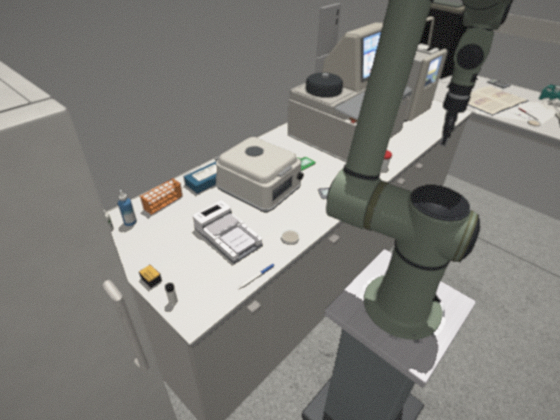

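View pics/wrist0.png

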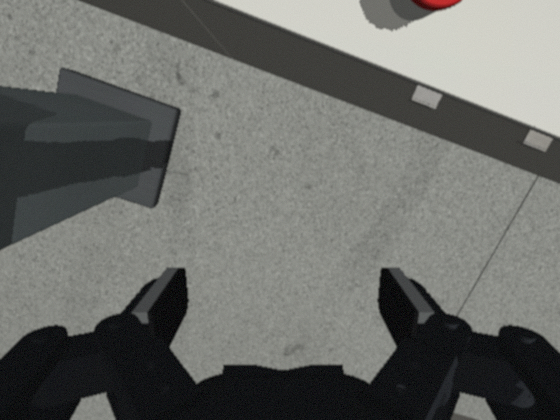

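Run:
```python
import cv2
im=cv2.imread("pics/top0.png")
a=im[205:265,325:385];b=im[155:245,185:255]
cv2.imwrite("pics/c1.png",cv2.resize(a,(600,600),interpolation=cv2.INTER_CUBIC))
cv2.imwrite("pics/c2.png",cv2.resize(b,None,fx=6.5,fy=6.5,interpolation=cv2.INTER_CUBIC))
```

```text
(no output)
```

View pics/c1.png

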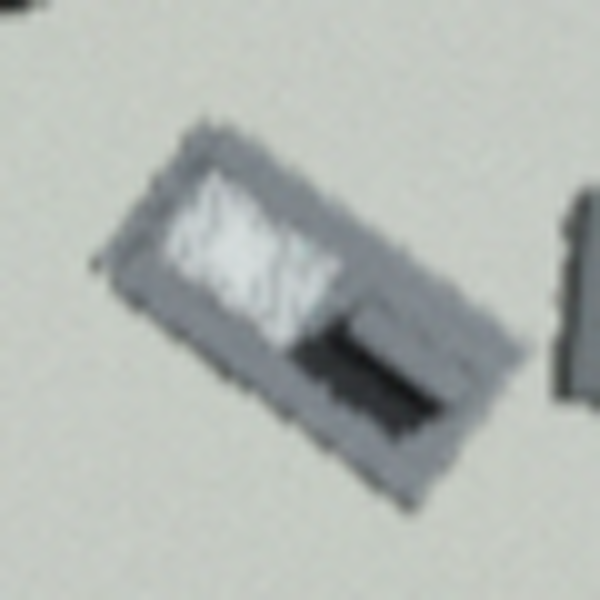

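View pics/c2.png

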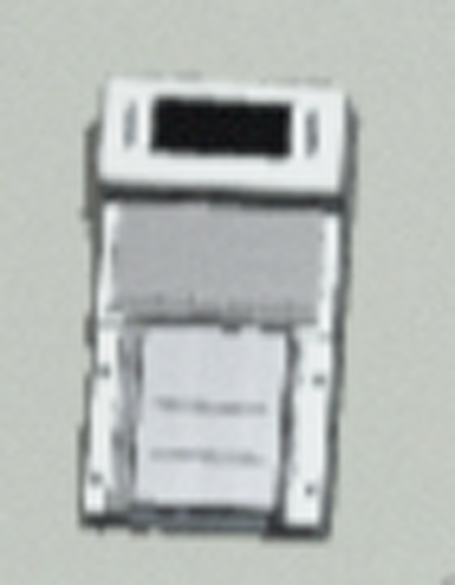

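The carrier's nose points up-left (crop corners (105,265), (208,122), (525,355), (412,512)), with its rib in the rear half. The reader's head is at the top of its crop and its open channel faces the robot.

```bash
cat > h.py <<'E'
from rig import robot
import numpy as np,cv2
from scipy.spatial.transform import Rotation as Ro
def ray(K,Rm,t,p,z):
    d=Rm.T@np.linalg.inv(K)@np.array([p[0],p[1],1.]); c=-Rm.T@t
    return c+d*(z-c[2])/d[2]
def wristRt(im,s):
    T=np.eye(4);T[:3,:3]=Ro.from_quat(s["tcp_rot"]).as_matrix();T[:3,3]=s["ee_pos"]
    M=np.linalg.inv(T@im["tool_from_camera"]);return M[:3,:3],M[:3,3]
def proj(K,Rm,t,X):
    c=np.asarray(X)@Rm.T+t;u=c@K.T;return u[:,:2]/u[:,2:]
E
python3 - <<'E'
from h import *
im=robot.get_image("top");a=(im["K"],im["R"],im["t"])
c=lambda x,y:(325+x/10-.5+.05,205+y/10-.45)
P=[ray(*a,c(*p),6) for p in[(105,265),(208,122),(525,355),(412,512)]]
for p in P:print(p.round(1))
n=(P[0]+P[1])/2;b=(P[2]+P[3])/2;print("len",np.linalg.norm(n-b),"w",np.linalg.norm(P[2]-P[3]),"cen",(n+b)/2,"yaw",np.degrees(np.arctan2(*(n-b)[1::-1])))
print("rib top",[ray(*a,c(*p),45).round(1) for p in[(348,325),(380,295),(490,370),(445,410)]])
d=lambda x,y:(185+x/6.5-.45,155+y/6.5-.45)
for n_,p,z in[("head TL",(105,85),62),("head TR",(352,92),62),("head BL",(100,185),62),("head BR",(345,193),62),("frontL",(83,518),42),("frontR",(328,532),42),("flap L front",(105,315),44),("flap R front",(328,322),44),("chan rail inL",(135,330),42),("inR",(300,330),42),("fin L",(105,515),42),("fin R",(285,525),42)]:print(n_,ray(*a,d(*p),z).round(1))
for nm,p in[("cup",(450,242)),("calc",(400,236)),("petri",(261,249)),("centri corner",(335,205))]:print(nm,ray(*a,p,20).round(0))
E
```

```text
[ 459.3 -221.3    6. ]
[ 505.9 -256.6    6. ]
[ 427.3 -356.7    6. ]
[ 377.  -317.9    6. ]
len 127.06608533242354 w 63.58026129609986 cen [ 442.40291232 -288.09545118    6.        ] yaw 50.72422475566746
rib top [array([ 433.8, -294.2,   45. ]), array([ 443.2, -304.7,   45. ]), array([ 418.6, -338.5,   45. ]), array([ 406.2, -323.7,   45. ])]
head TL [666.2 209.6  62. ]
head TR [660.2  87.1  62. ]
head BL [615.5 211.6  62. ]
head BR [609.1  90.7  62. ]
frontL [452.7 222.   42. ]
frontR [443.6 101.5  42. ]
flap L front [553.6 211.7  44. ]
flap R front [547.9 101.1  44. ]
chan rail inL [546.1 197.1  42. ]
inR [544.6 115.2  42. ]
fin L [454.  211.2  42. ]
fin R [447.4 122.6  42. ]
cup [ 415. -588.   20.]
calc [ 438. -429.   20.]
petri [404.  20.  20.]
centri corner [ 543. -223.   20.]
```

```bash
cat >> h.py <<'E'
def plan(pos=None,zang=None,tip=None):
    """target TCP pos (world mm), zang: world yaw deg of tool z (mod 180); prints units: translate in current frame and after roll"""
    s=robot.get_state();R=Ro.from_quat(s["tcp_rot"]).as_matrix()
    print("t",round(s["time_s"],2),"pos",s["ee_pos"].round(1),"F",s["force"].round(1),"grip",round(s["grip_width"],1))
    print("toolx",R[:,0].round(3),"zyaw",np.degrees(np.arctan2(R[1,2],R[0,2])).round(2),"yyaw",np.degrees(np.arctan2(R[1,1],R[0,1])).round(2),"J",s["joint_positions"].round(2))
    R2=R
    if zang is not None:
        best=None
        cur=np.arctan2(R[1,2],R[0,2])
        d=(np.radians(zang)-cur+np.pi/2)%np.pi-np.pi/2  # world yaw ccw
        roll=-d # tool x down
        print("roll units",(roll/0.08).round(3),"alt",((roll+np.pi*(-1 if roll>0 else 1))/.08).round(2))
        R2=R@Ro.from_rotvec([roll,0,0]).as_matrix()
    if pos is not None:
        dw=np.asarray(pos)-s["ee_pos"]
        print("cur-frame xyz units",(R.T@dw/20).round(3)," after-roll units",(R2.T@dw/20).round(3))
E
python3 - <<'E'
from h import *
plan([422,-313,300],51+90)
E
```

```text
t 0.2 pos [ 183.3 -518.4  404.2] F [-0.5 -0.2  0.4] grip 85.1
toolx [-0.     0.001 -1.   ] zyaw -70.53 yyaw 19.47 J [-1.37  0.33 -0.19  1.05  0.    1.44]
roll units -6.879 alt 32.39
cur-frame xyz units [ 5.218 14.675 -5.698]  after-roll units [ 5.218 15.488  2.817]
```

```bash
python3 -m jog '[{"x":0.3,"y":0.98,"z":-0.38},{"x":0.3,"y":0.98,"z":-0.38},{"x":0.3,"y":0.98,"z":-0.38},{"x":0.3,"y":0.98,"z":-0.38},{"x":0.3,"y":0.98,"z":-0.38},{"x":0.3,"y":0.98,"z":-0.38},{"x":0.3,"y":0.98,"z":-0.38},{"x":0.3,"y":0.98,"z":-0.38},{"x":0.3,"y":0.98,"z":-0.38},{"x":0.3,"y":0.98,"z":-0.38},{"x":0.3,"y":0.98,"z":-0.38},{"x":0.3,"y":0.98,"z":-0.38},{"x":0.3,"y":0.98,"z":-0.38},{"x":0.3,"y":0.98,"z":-0.38},{"x":0.3,"y":0.98,"z":-0.38},{"roll":1},{"roll":1},{"roll":1},{"roll":1},{"roll":1}]'
python3 -m jog '[{"roll":1},{"roll":1},{"roll":1},{"roll":1},{"roll":1},{"roll":1},{"roll":1},{"roll":1},{"roll":1},{"roll":1},{"roll":1},{"roll":1},{"roll":1},{"roll":1},{"roll":1},{"roll":1},{"roll":1},{"roll":1},{"roll":1},{"roll":1}]'
python3 -m jog '[{"roll":1},{"roll":1},{"roll":1},{"roll":1},{"roll":1},{"roll":1},{"roll":1},{"roll":0.39},{}]'
python3 - <<'E'
from h import *
plan([422,-313,300],141)
im=robot.get_image("wrist");cv2.imwrite("pics/w1.png",im["frame"][:,:,::-1])
E
```

```text
t 0.2 pos [ 183.3 -518.4  404.2] F [-0.5 -0.2  0.4] grip 85.1
toolx [-0.     0.001 -1.   ] zyaw -70.53 yyaw 19.47 J [-1.37  0.33 -0.19  1.05  0.    1.44]
roll units -6.879 alt 32.39
cur-frame xyz units [ 5.218 14.675 -5.698]  after-roll units [ 5.218 15.488  2.817]invalid input at $[0]: expected keys hand, x, y, z, roll
invalid input at $[0]: expected keys hand, x, y, z, roll
invalid input at $[0]: expected keys hand, x, y, z, roll
```

View pics/w1.png

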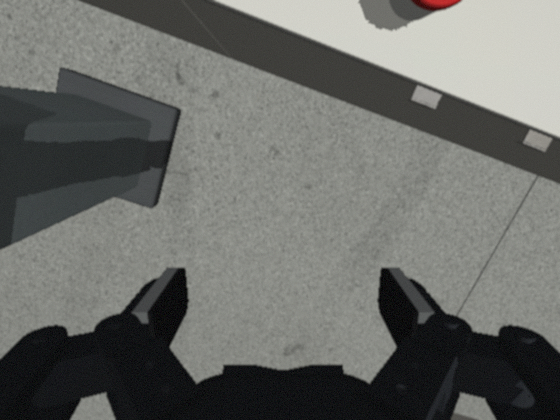

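```bash
python3 -m jog '[{"hand":1,"x":0.3,"y":0.98,"z":-0.38,"roll":0},{"hand":1,"x":0.3,"y":0.98,"z":-0.38,"roll":0},{"hand":1,"x":0.3,"y":0.98,"z":-0.38,"roll":0},{"hand":1,"x":0.3,"y":0.98,"z":-0.38,"roll":0},{"hand":1,"x":0.3,"y":0.98,"z":-0.38,"roll":0},{"hand":1,"x":0.3,"y":0.98,"z":-0.38,"roll":0},{"hand":1,"x":0.3,"y":0.98,"z":-0.38,"roll":0},{"hand":1,"x":0.3,"y":0.98,"z":-0.38,"roll":0},{"hand":1,"x":0.3,"y":0.98,"z":-0.38,"roll":0},{"hand":1,"x":0.3,"y":0.98,"z":-0.38,"roll":0},{"hand":1,"x":0.3,"y":0.98,"z":-0.38,"roll":0},{"hand":1,"x":0.3,"y":0.98,"z":-0.38,"roll":0},{"hand":1,"x":0.3,"y":0.98,"z":-0.38,"roll":0},{"hand":1,"x":0.3,"y":0.98,"z":-0.38,"roll":0},{"hand":1,"x":0.3,"y":0.98,"z":-0.38,"roll":0},{"hand":1,"x":0,"y":0,"z":0,"roll":1},{"hand":1,"x":0,"y":0,"z":0,"roll":1},{"hand":1,"x":0,"y":0,"z":0,"roll":1},{"hand":1,"x":0,"y":0,"z":0,"roll":1},{"hand":1,"x":0,"y":0,"z":0,"roll":1}]'
python3 -m jog '[{"hand":1,"x":0,"y":0,"z":0,"roll":1},{"hand":1,"x":0,"y":0,"z":0,"roll":1},{"hand":1,"x":0,"y":0,"z":0,"roll":1},{"hand":1,"x":0,"y":0,"z":0,"roll":1},{"hand":1,"x":0,"y":0,"z":0,"roll":1},{"hand":1,"x":0,"y":0,"z":0,"roll":1},{"hand":1,"x":0,"y":0,"z":0,"roll":1},{"hand":1,"x":0,"y":0,"z":0,"roll":1},{"hand":1,"x":0,"y":0,"z":0,"roll":1},{"hand":1,"x":0,"y":0,"z":0,"roll":1},{"hand":1,"x":0,"y":0,"z":0,"roll":1},{"hand":1,"x":0,"y":0,"z":0,"roll":1},{"hand":1,"x":0,"y":0,"z":0,"roll":1},{"hand":1,"x":0,"y":0,"z":0,"roll":1},{"hand":1,"x":0,"y":0,"z":0,"roll":1},{"hand":1,"x":0,"y":0,"z":0,"roll":1},{"hand":1,"x":0,"y":0,"z":0,"roll":1},{"hand":1,"x":0,"y":0,"z":0,"roll":1},{"hand":1,"x":0,"y":0,"z":0,"roll":1},{"hand":1,"x":0,"y":0,"z":0,"roll":1}]'
python3 -m jog '[{"hand":0.2,"x":0,"y":0,"z":0,"roll":1},{"hand":0.2,"x":0,"y":0,"z":0,"roll":1},{"hand":0.2,"x":0,"y":0,"z":0,"roll":1},{"hand":0.2,"x":0,"y":0,"z":0,"roll":1},{"hand":0.2,"x":0,"y":0,"z":0,"roll":1},{"hand":0.2,"x":0,"y":0,"z":0,"roll":1},{"hand":0.2,"x":0,"y":0,"z":0,"roll":1},{"hand":0.2,"x":0,"y":0,"z":0,"roll":0.39},{"hand":0.2,"x":0,"y":0,"z":0,"roll":0}]'
python3 - <<'E'
from h import *
plan([422,-313,300],141)
im=robot.get_image("wrist");cv2.imwrite("pics/w2.png",im["frame"][:,:,::-1])
E
```

```text
time_s: 2.75
ee_pos: [423.0, -312.0, 314.5]
tcp_rot: [0.515, 0.484, -0.515, 0.484]
force: [0.2, 1.2, 0.9]
grip_width: 85.6
time_s: 5.25
ee_pos: [200.3, -435.8, 312.0]
tcp_rot: [0.756, 0.111, -0.644, 0.047]
force: [0.3, 0.1, 0.8]
grip_width: 85.8
time_s: 6.38
ee_pos: [34.9, -443.7, 307.7]
tcp_rot: [0.784, -0.003, -0.609, -0.122]
force: [-0.7, 0.4, -0.3]
grip_width: 51.4
t 6.38 pos [  34.9 -443.7  307.7] F [-0.7  0.4 -0.3] grip 51.4
toolx [ 0.259  0.145 -0.955] zyaw 168.43 yyaw -98.98 J [-1.73  0.31 -0.51  0.94  0.24  3.14]
roll units 5.985 alt -33.28
cur-frame xyz units [  6.323  -9.231 -17.094]  after-roll units [  6.323 -16.068 -10.919]
```

View pics/w2.png

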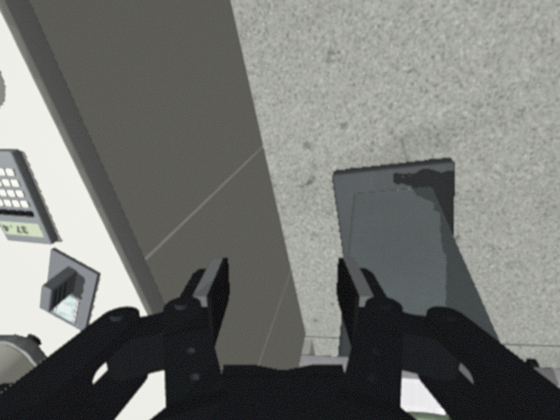

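Rolling that way drove the last joint to its limit and the arm got dragged off. I rolled the wrong way round, so I'm testing a roll in the other direction.

```bash
python3 -m jog '[{"hand":0.2,"x":0,"y":0,"z":0,"roll":-1},{"hand":0.2,"x":0,"y":0,"z":0,"roll":-1}]'
python3 - <<'E'
from h import *
plan([422,-313,300],-39)
E
```

```text
time_s: 6.68
ee_pos: [35.6, -443.7, 307.8]
tcp_rot: [0.791, 0.047, -0.607, -0.058]
force: [0.5, 0.5, -0.1]
grip_width: 51.1
t 6.67 pos [  35.6 -443.7  307.8] F [ 0.5  0.5 -0.1] grip 51.1
toolx [ 0.259  0.145 -0.955] zyaw 178.0 yyaw -89.71 J [-1.73  0.31 -0.51  0.94  0.24  2.98]
roll units 8.073 alt -31.2
cur-frame xyz units [  6.315  -6.309 -18.34 ]  after-roll units [  6.315 -16.077 -10.85 ]
```

```bash
python3 -m jog '[{"hand":0.2,"x":0,"y":0,"z":0,"roll":-1},{"hand":0.2,"x":0,"y":0,"z":0,"roll":-1},{"hand":0.2,"x":0,"y":0,"z":0,"roll":-1},{"hand":0.2,"x":0,"y":0,"z":0,"roll":-1},{"hand":0.2,"x":0,"y":0,"z":0,"roll":-1},{"hand":0.2,"x":0,"y":0,"z":0,"roll":-1},{"hand":0.2,"x":0,"y":0,"z":0,"roll":-1},{"hand":0.2,"x":0,"y":0,"z":0,"roll":-1},{"hand":0.2,"x":0,"y":0,"z":0,"roll":-1},{"hand":0.2,"x":0,"y":0,"z":0,"roll":-1},{"hand":0.2,"x":0,"y":0,"z":0,"roll":-1},{"hand":0.2,"x":0,"y":0,"z":0,"roll":-1},{"hand":0.2,"x":0,"y":0,"z":0,"roll":-1},{"hand":0.2,"x":0,"y":0,"z":0,"roll":-1},{"hand":0.2,"x":0,"y":0,"z":0,"roll":-1},{"hand":0.2,"x":0,"y":0,"z":0,"roll":-1},{"hand":0.2,"x":0,"y":0,"z":0,"roll":-1},{"hand":0.2,"x":0,"y":0,"z":0,"roll":-1},{"hand":0.2,"x":0,"y":0,"z":0,"roll":-1},{"hand":0.2,"x":0,"y":0,"z":0,"roll":-1}]'
python3 - <<'E'
from h import *
plan([422,-313,300],-39)
E
```

```text
time_s: 9.18
ee_pos: [35.7, -443.7, 307.8]
tcp_rot: [0.593, 0.468, -0.389, 0.527]
force: [-0.4, 0.4, 0.0]
grip_width: 51.4
t 9.18 pos [  35.7 -443.7  307.8] F [-0.4  0.4  0. ] grip 51.4
toolx [ 0.259  0.145 -0.955] zyaw -88.07 yyaw -0.28 J [-1.73  0.31 -0.51  0.94  0.24  1.38]
roll units -10.706 alt 28.56
cur-frame xyz units [ 6.314 18.515 -5.77 ]  after-roll units [ 6.314 16.489 10.209]
```

```bash
python3 -m jog '[{"hand":0.2,"x":0,"y":0,"z":0,"roll":-1},{"hand":0.2,"x":0,"y":0,"z":0,"roll":-1},{"hand":0.2,"x":0,"y":0,"z":0,"roll":-1},{"hand":0.2,"x":0,"y":0,"z":0,"roll":-1},{"hand":0.2,"x":0,"y":0,"z":0,"roll":-1},{"hand":0.2,"x":0,"y":0,"z":0,"roll":-1},{"hand":0.2,"x":0,"y":0,"z":0,"roll":-1},{"hand":0.2,"x":0,"y":0,"z":0,"roll":-1},{"hand":0.2,"x":0,"y":0,"z":0,"roll":-1},{"hand":0.2,"x":0,"y":0,"z":0,"roll":-1},{"hand":0.2,"x":0,"y":0,"z":0,"roll":-1},{"hand":0.2,"x":0,"y":0,"z":0,"roll":-1},{"hand":0.2,"x":0,"y":0,"z":0,"roll":-1},{"hand":0.2,"x":0,"y":0,"z":0,"roll":-1},{"hand":0.2,"x":0,"y":0,"z":0,"roll":-1},{"hand":0.2,"x":0,"y":0,"z":0,"roll":-1},{"hand":0.2,"x":0,"y":0,"z":0,"roll":-1},{"hand":0.2,"x":0,"y":0,"z":0,"roll":-1},{"hand":0.2,"x":0,"y":0,"z":0,"roll":-1},{"hand":0.2,"x":0,"y":0,"z":0,"roll":-1}]'
python3 -m jog '[{"hand":0.2,"x":0,"y":0,"z":0,"roll":-1},{"hand":0.2,"x":0,"y":0,"z":0,"roll":-1},{"hand":0.2,"x":0,"y":0,"z":0,"roll":-1},{"hand":0.2,"x":0,"y":0,"z":0,"roll":-1},{"hand":0.2,"x":0,"y":0,"z":0,"roll":-1},{"hand":0.2,"x":0,"y":0,"z":0,"roll":-1},{"hand":0.2,"x":0,"y":0,"z":0,"roll":-1},{"hand":0.2,"x":0,"y":0,"z":0,"roll":-1},{"hand":0.2,"x":0,"y":0,"z":0,"roll":-1},{"hand":0.2,"x":0,"y":0,"z":0,"roll":-1},{"hand":0.2,"x":0,"y":0,"z":0,"roll":-1},{"hand":0.2,"x":0,"y":0,"z":0,"roll":-1},{"hand":0.2,"x":0,"y":0,"z":0,"roll":-1},{"hand":0.2,"x":0,"y":0,"z":0,"roll":-1},{"hand":0.2,"x":0,"y":0,"z":0,"roll":-1},{"hand":0.2,"x":0,"y":0,"z":0,"roll":-1},{"hand":0.2,"x":0,"y":0,"z":0,"roll":-1},{"hand":0.2,"x":0,"y":0,"z":0,"roll":-1},{"hand":0.2,"x":0,"y":0,"z":0,"roll":-1},{"hand":0.2,"x":0,"y":0,"z":0,"roll":-1}]'
python3 -m jog '[{"hand":0.2,"x":0,"y":0,"z":0,"roll":-1},{"hand":0.2,"x":0,"y":0,"z":0,"roll":-1},{"hand":0.2,"x":0,"y":0,"z":0,"roll":-1},{"hand":0.2,"x":0,"y":0,"z":0,"roll":-1},{"hand":0.2,"x":0,"y":0,"z":0,"roll":-1},{"hand":0.2,"x":0,"y":0,"z":0,"roll":-1},{"hand":0.2,"x":0,"y":0,"z":0,"roll":-1},{"hand":0.2,"x":0,"y":0,"z":0,"roll":-1},{"hand":0.2,"x":0,"y":0,"z":0,"roll":-1},{"hand":0.2,"x":0,"y":0,"z":0,"roll":-1},{"hand":0.2,"x":0,"y":0,"z":0,"roll":-1},{"hand":0.2,"x":0,"y":0,"z":0,"roll":-1},{"hand":0.2,"x":0,"y":0,"z":0,"roll":-1},{"hand":0.2,"x":0,"y":0,"z":0,"roll":-1},{"hand":0.2,"x":0,"y":0,"z":0,"roll":-1},{"hand":0.2,"x":0,"y":0,"z":0,"roll":-1},{"hand":0.2,"x":0,"y":0,"z":0,"roll":-1},{"hand":0.2,"x":0,"y":0,"z":0,"roll":-1},{"hand":0.2,"x":0,"y":0,"z":0,"roll":-1}]'
python3 - <<'E'
from h import *
plan([422,-313,300],-39)
E
```

```text
time_s: 11.68
ee_pos: [35.7, -443.7, 307.8]
tcp_rot: [0.034, 0.605, 0.065, 0.793]
force: [0.2, 0.2, -0.3]
grip_width: 51.1
time_s: 14.18
ee_pos: [35.7, -443.7, 307.8]
tcp_rot: [-0.545, 0.375, 0.48, 0.577]
force: [0.0, -0.7, -0.8]
grip_width: 51.3
time_s: 16.55
ee_pos: [91.5, -445.5, 309.5]
tcp_rot: [0.779, 0.035, -0.623, -0.063]
force: [0.2, -0.8, -0.2]
grip_width: 50.9
t 16.55 pos [  91.5 -445.5  309.5] F [ 0.2 -0.8 -0.2] grip 50.9
toolx [ 0.221  0.134 -0.966] zyaw 176.77 yyaw -91.41 J [-1.59  0.3  -0.51  0.9   0.22 -3.14]
roll units 7.803 alt -31.47
cur-frame xyz units [  4.989  -6.89  -15.647]  after-roll units [  4.989 -14.736  -8.668]
```

The reversal works and the tilt is shrinking. Continuing.

```bash
python3 -m jog '[{"hand":0.2,"x":0,"y":0,"z":0,"roll":-1},{"hand":0.2,"x":0,"y":0,"z":0,"roll":-1},{"hand":0.2,"x":0,"y":0,"z":0,"roll":-1},{"hand":0.2,"x":0,"y":0,"z":0,"roll":-1},{"hand":0.2,"x":0,"y":0,"z":0,"roll":-1},{"hand":0.2,"x":0,"y":0,"z":0,"roll":-1},{"hand":0.2,"x":0,"y":0,"z":0,"roll":-1},{"hand":0.2,"x":0,"y":0,"z":0,"roll":-1},{"hand":0.2,"x":0,"y":0,"z":0,"roll":-1},{"hand":0.2,"x":0,"y":0,"z":0,"roll":-1}]'
python3 - <<'E'
from h import *
plan([422,-313,300],-39)
E
```

```text
time_s: 17.8
ee_pos: [306.3, -380.1, 314.0]
tcp_rot: [0.717, 0.185, -0.651, 0.163]
force: [0.3, 0.2, 0.5]
grip_width: 51.4
t 17.8 pos [ 306.3 -380.1  314. ] F [0.3 0.2 0.5] grip 51.4
toolx [ 0.083  0.053 -0.995] zyaw -151.44 yyaw -61.4 J [-1.07  0.3  -0.49  0.79  0.1  -3.14]
roll units 14.74 alt -24.53
cur-frame xyz units [ 1.353 -0.169 -6.583]  after-roll units [ 1.353 -6.149 -2.357]
```

```bash
python3 -m jog '[{"hand":0.2,"x":0,"y":0,"z":0,"roll":-1},{"hand":0.2,"x":0,"y":0,"z":0,"roll":-1},{"hand":0.2,"x":0,"y":0,"z":0,"roll":-1},{"hand":0.2,"x":0,"y":0,"z":0,"roll":-1},{"hand":0.2,"x":0,"y":0,"z":0,"roll":-1},{"hand":0.2,"x":0,"y":0,"z":0,"roll":-1}]'
python3 - <<'E'
from h import *
plan([422,-313,300],-39)
E
```

```text
time_s: 18.55
ee_pos: [413.1, -291.7, 314.7]
tcp_rot: [0.652, 0.272, -0.648, 0.285]
force: [-0.1, 0.3, -0.3]
grip_width: 51.3
t 18.55 pos [ 413.1 -291.7  314.7] F [-0.1  0.3 -0.3] grip 51.3
toolx [ 0.012 -0.015 -1.   ] zyaw -133.63 yyaw -43.63 J [-0.76  0.32 -0.45  0.78 -0.   -3.14]
roll units 18.625 alt -20.65
cur-frame xyz units [0.756 1.044 0.464]  after-roll units [ 0.756  0.546 -1.003]
```

```bash
python3 -m jog '[{"hand":0.2,"x":0,"y":0,"z":0,"roll":1},{"hand":0.2,"x":0,"y":0,"z":0,"roll":1},{"hand":0.2,"x":0,"y":0,"z":0,"roll":1},{"hand":0.2,"x":0,"y":0,"z":0,"roll":1},{"hand":0.2,"x":0,"y":0,"z":0,"roll":1},{"hand":0.2,"x":0,"y":0,"z":0,"roll":1},{"hand":0.2,"x":0,"y":0,"z":0,"roll":1},{"hand":0.2,"x":0,"y":0,"z":0,"roll":1},{"hand":0.2,"x":0,"y":0,"z":0,"roll":1},{"hand":0.2,"x":0,"y":0,"z":0,"roll":1},{"hand":0.2,"x":0,"y":0,"z":0,"roll":1},{"hand":0.2,"x":0,"y":0,"z":0,"roll":1},{"hand":0.2,"x":0,"y":0,"z":0,"roll":1},{"hand":0.2,"x":0,"y":0,"z":0,"roll":1},{"hand":0.2,"x":0,"y":0,"z":0,"roll":1},{"hand":0.2,"x":0,"y":0,"z":0,"roll":1},{"hand":0.2,"x":0,"y":0,"z":0,"roll":1},{"hand":0.2,"x":0,"y":0.54,"z":-0.5,"roll":0.8},{"hand":0.2,"x":0,"y":0,"z":-0.5,"roll":0.8},{"hand":0.2,"x":0,"y":0,"z":0,"roll":0}]'
python3 - <<'E'
from h import *
plan([422,-313,300],141)
s=robot.get_state()
im=robot.get_image("wrist");cv2.imwrite("pics/w3.png",im["frame"][:,:,::-1])
import pickle;pickle.dump((s,im),open("w3.pkl","wb"))
E
```

```text
time_s: 21.05
ee_pos: [423.7, -312.9, 315.1]
tcp_rot: [0.672, -0.239, -0.661, -0.232]
force: [0.0, 0.2, -0.3]
grip_width: 51.2
t 21.05 pos [ 423.7 -312.9  315.1] F [ 0.   0.2 -0.3] grip 51.2
toolx [ 0.012 -0.014 -1.   ] zyaw 141.04 yyaw -128.96 J [-0.78  0.36 -0.4   0.8  -0.   -1.67]
roll units 0.009 alt -39.26
cur-frame xyz units [0.753 0.054 0.078]  after-roll units [0.753 0.054 0.077]
```

View pics/w3.png

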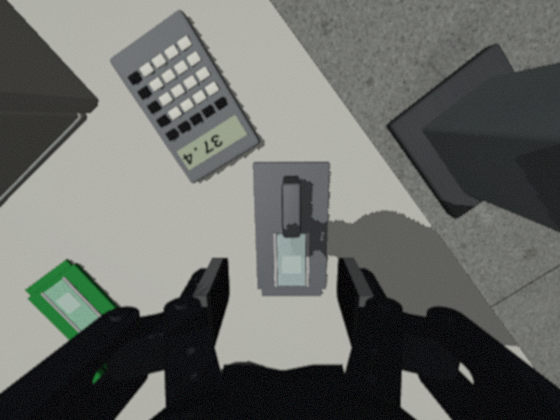

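Run:
```python
import pickle
from h import *
s,im=pickle.load(open("w3.pkl","rb"));Rm,t=wristRt(im,s);K=im["K"]
P=[ray(K,Rm,t,p,6) for p in[(253.5,162),(329,162),(260.5,295),(326.5,295)]]
for p in P:print(p.round(1))
n=(P[2]+P[3])/2;b=(P[0]+P[1])/2;n[2]=5;print(np.linalg.norm(n-b),np.linalg.norm(P[0]-P[1]),(n+b)/2,np.degrees(np.arctan2(*(n-b)[1::-1])))
c=im["frame"][150:305,240:345,::-1];cv2.imwrite("pics/w3c.png",cv2.resize(c,None,fx=3.8,fy=3.8,interpolation=cv2.INTER_CUBIC))
```

```text
[ 424.7 -359.8    6. ]
[ 374.5 -319.3    6. ]
[ 502.5 -258.1    6. ]
[ 452.7 -218.6    6. ]
127.7800162808834 64.5071014936246 [ 438.59577282 -288.93853863    5.5       ] 52.3822078334043
```

View pics/w3c.png

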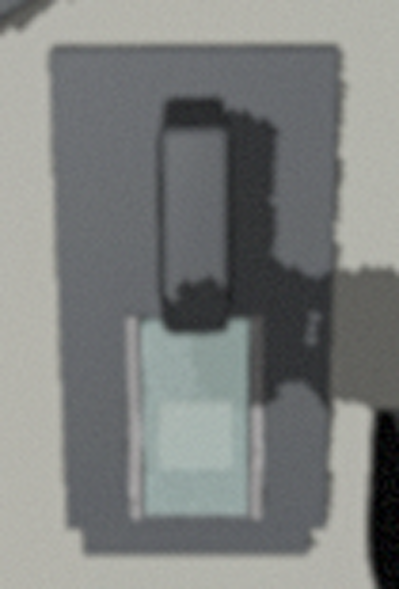

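Run:
```python
import pickle
from h import *
from scipy.optimize import least_squares
s,im=pickle.load(open("w3.pkl","rb"));Rm,t=wristRt(im,s);K=im["K"]
f=lambda x,y:(240-.5+(x+.5)/3.8,150-.5+(y+.5)/3.8)
pts=[((50,46),(-65,33,6)),((341,45),(-65,-33,6)),((68,526),(57,33,6)),((327,526),(57,-33,6)),((84,553),(65,29,4)),((311,552),(65,-29,4)),
((163,130),(-54,7,45)),((229,130),(-54,-7,45)),((161,100),(-54,7,6)) ]
pts=pts[:8]
# left in image: which carrier side? test both
for sg in(1,-1):
    X=np.array([p[1] for p in pts],float);X[:,1]*=sg;U=np.array([f(*p[0]) for p in pts])
    def w(q):
        c,n=np.cos(q[2]),np.sin(q[2]);return X@np.array([[c,n,0],[-n,c,0],[0,0,1]])+[q[0],q[1],0]
    r=least_squares(lambda q:(proj(K,Rm,t,w(q))-U).ravel(),[440,-288,.9]);print(sg,r.x[:2],np.degrees(r.x[2]),np.abs(r.fun).max(),r.fun.round(1))
    q=r.x;g=q[:2]-32*np.array([np.cos(q[2]),np.sin(q[2])]);print("grip",g)
R=Ro.from_quat(s["tcp_rot"]).as_matrix()
print(s["ee_pos"]+155*R[:,0], "residual joint")
```

```text
1 [ 440.84260351 -288.06574496] 51.65442816459506 77.16043026913175 [ 76.6   1.  -77.2   2.   68.2   2.5 -68.7   2.5  59.4   1.7 -59.9   2.
  17.9   0.8 -18.2   0.9]
grip [ 420.98970655 -313.16280619]
-1 [ 439.8125743  -289.06231161] 51.65372913886999 1.2212008722282803 [-0.4  0.1  0.3 -0.4 -0.4  1.2  0.3  1.1 -0.   0.4 -0.1  0.6 -0.6 -1.
  0.8 -1.1]
grip [ 419.95937115 -314.15913063]
[ 425.59475231 -315.13971236  160.11099056] residual joint
```

Run:
```python
from h import *
plan([418.1,-312,186],141.65)
```

```text
t 21.1 pos [ 423.3 -312.6  315. ] F [0.5 0.1 1. ] grip 51.2
toolx [ 0.012 -0.014 -1.   ] zyaw 141.06 yyaw -128.95 J [-0.78  0.35 -0.4   0.8  -0.   -1.67]
roll units -0.13 alt 39.14
cur-frame xyz units [6.444 0.116 0.335]  after-roll units [6.444 0.112 0.336]
```

```bash
python3 -m jog '[{"hand":0.2,"x":0.94,"y":0.11,"z":0.34,"roll":-0.13},{"hand":0.2,"x":1,"y":0,"z":0,"roll":0},{"hand":0.2,"x":1,"y":0,"z":0,"roll":0},{"hand":0.2,"x":1,"y":0,"z":0,"roll":0},{"hand":0.2,"x":1,"y":0,"z":0,"roll":0},{"hand":0.2,"x":0.9,"y":0,"z":0,"roll":0},{"hand":0.2,"x":0.6,"y":0,"z":0,"roll":0},{"hand":0.2,"x":0,"y":0,"z":0,"roll":0},{"hand":-1,"x":0,"y":0,"z":0,"roll":0},{"hand":-1,"x":0,"y":0,"z":0,"roll":0},{"hand":-1,"x":0,"y":0,"z":0,"roll":0},{"hand":-1,"x":0,"y":0,"z":0,"roll":0}]' 70
python3 - <<'E'
from h import *
plan([418.1,-312,186],141.65)
im=robot.get_image("wrist");cv2.imwrite("pics/w4.png",im["frame"][:,:,::-1])
E
```

```text
time_s: 22.6
ee_pos: [417.9, -312.9, 187.3]
tcp_rot: [0.674, -0.237, -0.662, -0.229]
force: [-0.8, 1.1, 5.6]
grip_width: 12.9
t 22.6 pos [ 417.9 -312.9  187.3] F [-0.8  1.1  5.6] grip 12.9
toolx [ 0.013 -0.015 -1.   ] zyaw 141.53 yyaw -128.48 J [-0.78  0.52 -0.54  0.49 -0.   -1.68]
roll units -0.027 alt 39.24
cur-frame xyz units [ 0.067 -0.04   0.021]  after-roll units [ 0.067 -0.041  0.021]
```

View pics/w4.png

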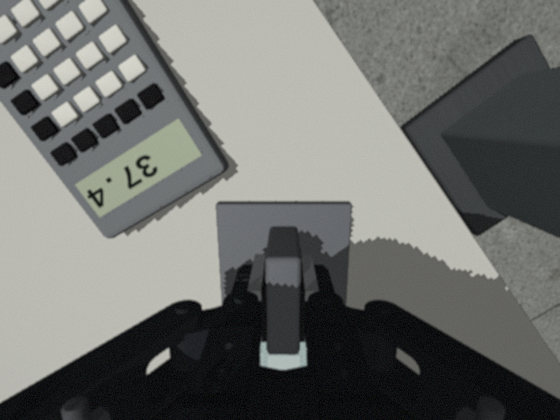

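Run:
```python
from h import *
im=robot.get_image("top");cv2.imwrite("pics/top1.png",im["frame"][:,:,::-1])
c=im["frame"][160:242,190:246,::-1];cv2.imwrite("pics/t1c.png",cv2.resize(c,None,fx=7,fy=7,interpolation=cv2.INTER_CUBIC))
im=robot.get_image("side");c=im["frame"][190:270,180:275,::-1];cv2.imwrite("pics/s1c.png",cv2.resize(c,None,fx=7,fy=7,interpolation=cv2.INTER_CUBIC))
```

```text
(no output)
```

View pics/t1c.png

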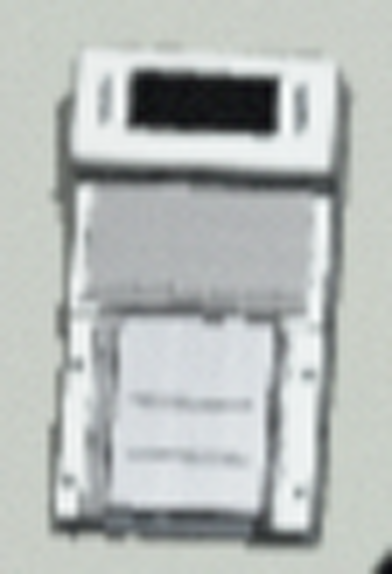

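View pics/s1c.png

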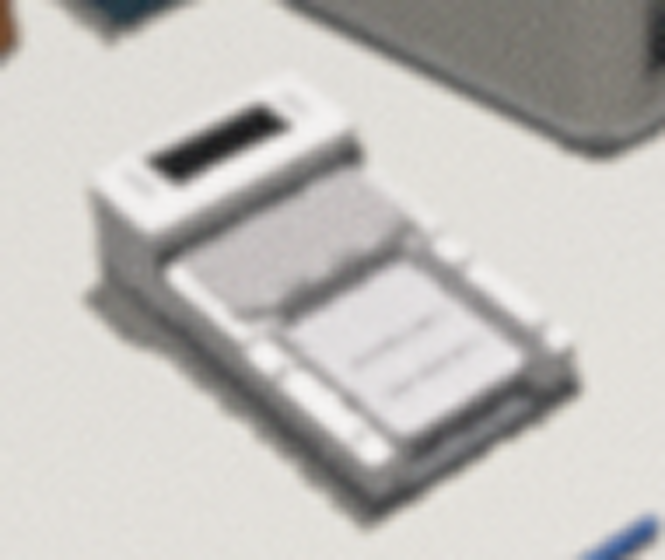

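Run:
```python
from h import *
from scipy.optimize import least_squares
T=robot.get_image("top");S=robot.get_image("side")
f=lambda p,o:(o[0]-.5+(p[0]+.5)/7,o[1]-.5+(p[1]+.5)/7)
tp=[((78,47),(115,61,62)),((343,55),(115,-61,62)),((333,171),(60,-61,62)),((72,163),(60,61,62)),((84,301),(-3,52,46)),((308,313),(-3,-52,46)),((120,318+190),(-94,None,30)),((272,515),(-94,-36,30))]
tp=[p for p in tp if p[1][1] is not None]
sp=[((92,188),(115,61,62)),((302,72),(115,-61,62)),((357,133),(60,-61,62)),((150,248),(60,61,62)),((525,358),(-94,-36,30)),((398,440),(-94,36,30))]
def res(q,which="ts"):
    c,n=np.cos(q[2]),np.sin(q[2]);M=np.array([[c,n,0],[-n,c,0],[0,0,1]]);o=[]
    if "t" in which:o.append((proj(T["K"],T["R"],T["t"],np.array([p[1] for p in tp],float)@M+[q[0],q[1],0])-[f(p[0],(190,160)) for p in tp]).ravel())
    if "s" in which:o.append((proj(S["K"],S["R"],S["t"],np.array([p[1] for p in sp],float)@M+[q[0],q[1],0])-[f(p[0],(180,190)) for p in sp]).ravel())
    return np.concatenate(o)
for w in("t","s","ts"):
    r=least_squares(res,[550,155,-.05],args=(w,),loss="soft_l1");q=r.x;print(w,q[:2].round(1),np.degrees(q[2]).round(2));print(res(q,w).reshape(-1,2).round(1).tolist())
print(robot.get_state()["time_s"])
```

```text
t [553.  155.7] -3.34
[[-0.1, -0.2], [-0.2, 0.1], [0.3, 0.2], [-0.4, -0.1], [0.3, 0.5], [0.5, 0.0], [-0.4, -0.3]]
s [544.4 161.3] -4.81
[[-1.4, -1.1], [-1.0, 0.1], [0.8, -0.9], [-0.3, -1.2], [0.6, 1.7], [0.6, 1.1]]
ts [551.4 156.8] -4.08
[[0.0, 0.0], [-0.1, 0.8], [0.2, 0.9], [-0.5, 0.1], [-0.1, 0.8], [0.1, 0.7], [-1.1, 0.3], [-1.9, -2.4], [-1.8, -1.3], [0.1, -2.4], [-0.6, -2.6], [0.3, -0.4], [0.6, -1.0]]
22.85
```

```bash
python3 -m jog '[{"hand":-1,"x":-0.5,"y":0,"z":0,"roll":0},{"hand":-1,"x":-1,"y":0,"z":0,"roll":0},{"hand":-1,"x":-1,"y":0,"z":0,"roll":0},{"hand":-1,"x":-1,"y":0,"z":0,"roll":0},{"hand":-1,"x":-1,"y":-0.7,"z":0.7,"roll":0},{"hand":-1,"x":-0.5,"y":-0.95,"z":0.98,"roll":0},{"hand":-1,"x":0,"y":-0.95,"z":0.98,"roll":0},{"hand":-1,"x":0,"y":-0.95,"z":0.98,"roll":0},{"hand":-1,"x":0,"y":-0.95,"z":0.98,"roll":0},{"hand":-1,"x":0,"y":-0.95,"z":0.98,"roll":0},{"hand":-1,"x":0,"y":-0.95,"z":0.98,"roll":0},{"hand":-1,"x":0,"y":-0.95,"z":0.98,"roll":0},{"hand":-1,"x":0,"y":-0.95,"z":0.98,"roll":0},{"hand":-1,"x":0,"y":-0.95,"z":0.98,"roll":0},{"hand":-1,"x":0,"y":-0.95,"z":0.98,"roll":0},{"hand":-1,"x":0,"y":-0.95,"z":0.98,"roll":0},{"hand":-1,"x":0,"y":-0.95,"z":0.98,"roll":0},{"hand":-1,"x":0,"y":-0.95,"z":0.98,"roll":0}]'
python3 - <<'E'
from h import *
plan([437.2,164.6,290],86.66)
E
```

```text
time_s: 25.1
ee_pos: [368.4, 61.2, 280.9]
tcp_rot: [0.673, -0.236, -0.662, -0.23]
force: [0.7, -0.3, -1.7]
grip_width: 12.8
t 25.1 pos [368.4  61.2 280.9] F [ 0.7 -0.3 -1.7] grip 12.8
toolx [ 0.012 -0.014 -1.   ] zyaw 141.5 yyaw -128.51 J [-0.03  0.14 -0.8   0.61 -0.01 -0.93]
roll units 11.963 alt -27.31
cur-frame xyz units [-0.485 -6.188  0.518]  after-roll units [-0.485 -3.14   5.357]
```

```bash
python3 -m jog '[{"hand":-1,"x":0,"y":0,"z":0,"roll":1},{"hand":-1,"x":0,"y":0,"z":0,"roll":1},{"hand":-1,"x":0,"y":0,"z":0,"roll":1},{"hand":-1,"x":0,"y":0,"z":0,"roll":1},{"hand":-1,"x":0,"y":0,"z":0,"roll":1},{"hand":-1,"x":0,"y":0,"z":0,"roll":1},{"hand":-1,"x":0,"y":0,"z":0,"roll":1},{"hand":-1,"x":0,"y":0,"z":0,"roll":1},{"hand":-1,"x":0,"y":0,"z":0,"roll":1},{"hand":-1,"x":0,"y":0,"z":0,"roll":1},{"hand":-1,"x":0,"y":0,"z":0.5,"roll":1},{"hand":-1,"x":0,"y":-0.5,"z":0.9,"roll":0.96},{"hand":-1,"x":0,"y":-0.7,"z":1,"roll":0},{"hand":-1,"x":0,"y":-0.7,"z":1,"roll":0},{"hand":-1,"x":0,"y":-0.7,"z":1,"roll":0},{"hand":-1,"x":0,"y":-0.5,"z":0.9,"roll":0},{"hand":-1,"x":0,"y":0,"z":0,"roll":0}]'
python3 - <<'E'
from h import *
plan([437.2,164.6,280],86.66)
s=robot.get_state()
im=robot.get_image("wrist");cv2.imwrite("pics/w5.png",im["frame"][:,:,::-1])
import pickle;pickle.dump((s,im),open("w5.pkl","wb"))
im=robot.get_image("top");c=im["frame"][150:260,170:280,::-1];cv2.imwrite("pics/t5.png",cv2.resize(c,None,fx=5,fy=5,interpolation=cv2.INTER_CUBIC))
im=robot.get_image("side");c=im["frame"][160:280,170:330,::-1];cv2.imwrite("pics/s5.png",cv2.resize(c,None,fx=5,fy=5,interpolation=cv2.INTER_CUBIC))
E
```

```text
time_s: 27.22
ee_pos: [434.3, 164.1, 280.2]
tcp_rot: [-0.492, 0.514, 0.479, 0.514]
force: [-0.3, -0.3, -1.8]
grip_width: 12.9
t 27.23 pos [434.3 164.1 280.2] F [-0.3 -0.3 -1.8] grip 12.9
toolx [ 0.013 -0.014 -1.   ] zyaw 86.77 yyaw 176.78 J [ 0.21  0.3  -0.59  0.67 -0.02  0.26]
roll units 0.023 alt -39.25
cur-frame xyz units [ 0.009 -0.142  0.033]  after-roll units [ 0.009 -0.142  0.034]
```

View pics/w5.png

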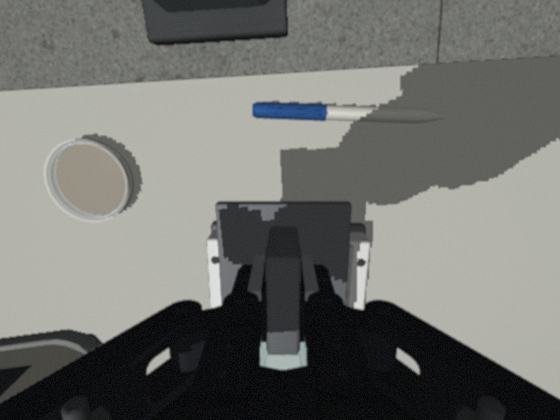

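View pics/s5.png

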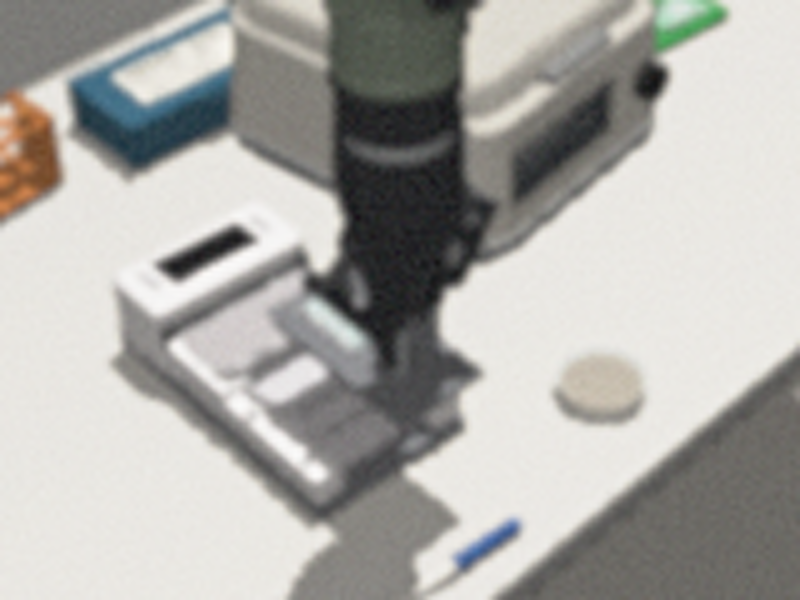

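View pics/t5.png

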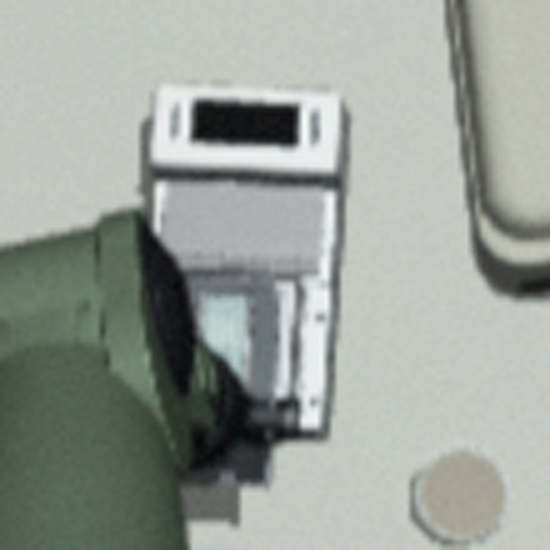

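Run:
```python
import pickle
from h import *
s,im=pickle.load(open("w5.pkl","rb"))
c=im["frame"][195:310,195:385,::-1];cv2.imwrite("pics/w5c.png",cv2.resize(c,None,fx=4,fy=4,interpolation=cv2.INTER_CUBIC))
```

```text
(no output)
```

View pics/w5c.png

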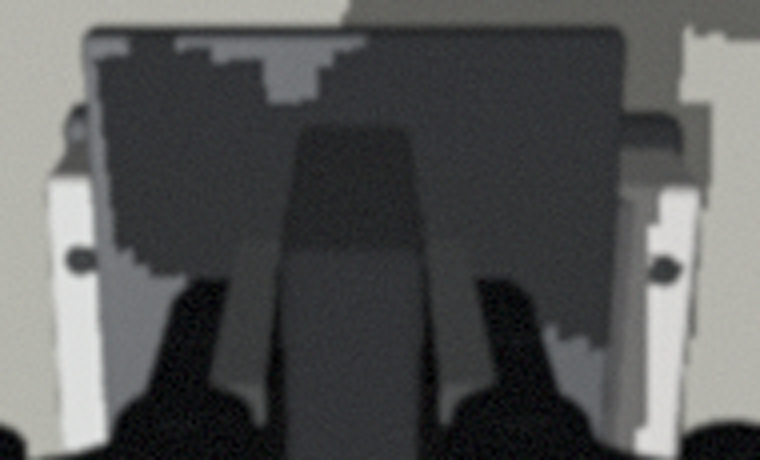

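Run:
```python
import pickle
from h import *
s,im=pickle.load(open("w5.pkl","rb"));Rm,t=wristRt(im,s);K=im["K"]
f=lambda p:(195-.5+(p[0]+.5)/4,195-.5+(p[1]+.5)/4)
a=np.radians(-3.34)
def rd(X):
    d=X[:2]-[553,155.7];return np.array([d[0]*np.cos(a)+d[1]*np.sin(a),-d[0]*np.sin(a)+d[1]*np.cos(a)]).round(1)
for n,p,z in[("outL",(48,178),42),("outR",(702,188),42),("outL2",(62,445),42),("outR2",(680,455),42),("scL",(80,260),42),("scR",(663,270),42),("carL",(85,30),99),("carR",(623,30),99),("ribL",(300,127),132),("ribR",(408,127),132)]:
    X=ray(K,Rm,t,f(p),z);print(n,X.round(1),rd(X))
R=Ro.from_quat(s["tcp_rot"]).as_matrix();print(rd(s["ee_pos"]+155*R[:,0]))
```

```text
outL [442.4 109.2  42. ] [-107.7  -52.9]
outR [450.1 220.5  42. ] [-106.5   58.7]
outL2 [494.7 105.1  42. ] [-55.3 -53.9]
outR2 [502.3 217.7  42. ] [-54.2  58.9]
scL [458.  112.8  42. ] [-92.4 -48.3]
scR [465.1 214.1  42. ] [-91.2  53.2]
carL [401.9 132.4  99. ] [-149.5  -32.1]
carR [405.3 196.3  99. ] [-149.8   31.9]
ribL [403.9 159.7 132. ] [-149.1   -4.7]
ribR [404.4 169.9 132. ] [-149.1    5.5]
[-116.9   -0.6]
```

Run:
```python
from h import *
plan([434.7,167.6,222],85.95)
```

```text
t 27.38 pos [433.  162.9 279.7] F [ 0.3 -0.3 -2.1] grip 13.1
toolx [ 0.011 -0.015 -1.   ] zyaw 86.66 yyaw 176.67 J [ 0.2   0.3  -0.59  0.67 -0.02  0.26]
roll units 0.156 alt -39.11
cur-frame xyz units [ 2.88  -0.037  0.28 ]  after-roll units [ 2.88  -0.034  0.28 ]
```

```bash
python3 -m jog '[{"hand":-1,"x":0,"y":-0.04,"z":0.17,"roll":0.11},{"hand":-1,"x":0.6,"y":0,"z":0,"roll":0},{"hand":-1,"x":1,"y":0,"z":0,"roll":0},{"hand":-1,"x":0.9,"y":0,"z":0,"roll":0},{"hand":-1,"x":0.35,"y":0,"z":0,"roll":0},{"hand":-1,"x":0,"y":0,"z":0,"roll":0}]'
python3 - <<'E'
from h import *
plan([434.7,167.6,220],85.95)
s=robot.get_state()
im=robot.get_image("wrist");cv2.imwrite("pics/w6.png",cv2.resize(im["frame"][190:320,190:390,::-1],None,fx=4,fy=4,interpolation=cv2.INTER_CUBIC))
im=robot.get_image("side");c=im["frame"][190:280,180:280,::-1];cv2.imwrite("pics/s6.png",cv2.resize(c,None,fx=6,fy=6,interpolation=cv2.INTER_CUBIC))
E
```

```text
time_s: 28.12
ee_pos: [435.0, 165.7, 222.0]
tcp_rot: [-0.489, 0.517, 0.477, 0.516]
force: [0.2, -0.2, -1.5]
grip_width: 13.1
t 28.12 pos [435.  165.7 222. ] F [ 0.2 -0.2 -1.5] grip 13.1
toolx [ 0.01  -0.015 -1.   ] zyaw 86.16 yyaw 176.17 J [ 0.21  0.39 -0.65  0.53 -0.02  0.28]
roll units 0.047 alt -39.22
cur-frame xyz units [0.1   0.024 0.096]  after-roll units [0.1   0.024 0.095]
```

View pics/w6.png

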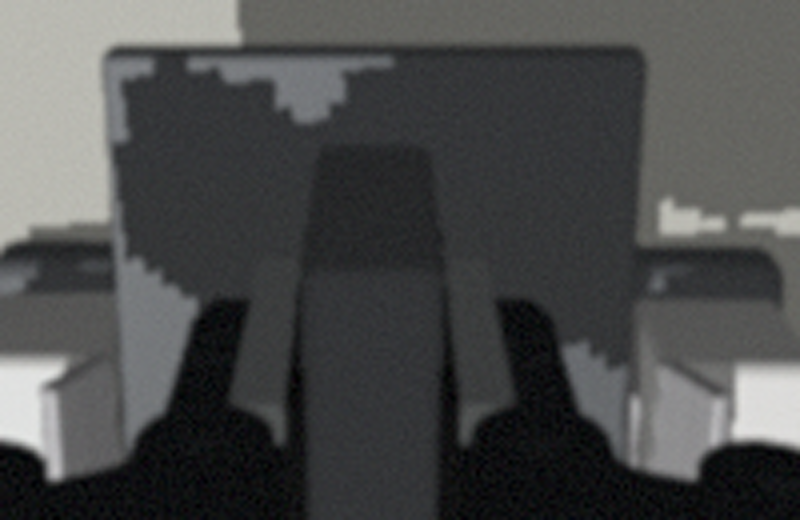

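View pics/s6.png

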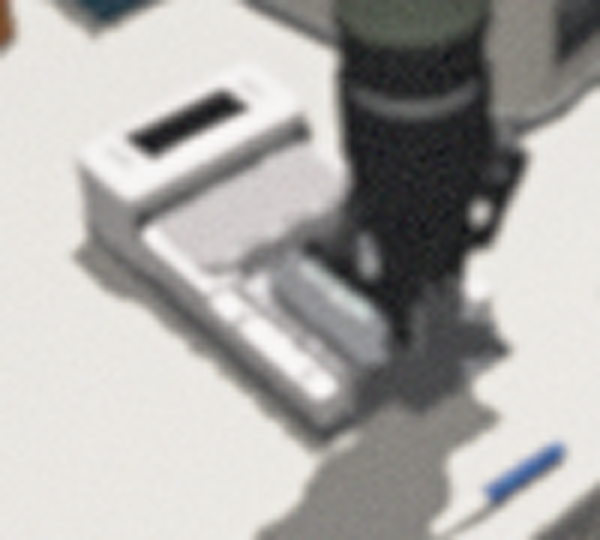

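```bash
python3 -m jog '[{"hand":-1,"x":0.1,"y":0,"z":0.05,"roll":0.02},{"hand":-1,"x":0.1,"y":0,"z":0,"roll":0},{"hand":-1,"x":0,"y":0,"z":0,"roll":0}]'
python3 -m jog '[{"hand":-1,"x":0.05,"y":0,"z":0,"roll":0},{"hand":-1,"x":0,"y":0,"z":0,"roll":0}]'
python3 -m jog '[{"hand":-1,"x":0.05,"y":0,"z":0,"roll":0},{"hand":-1,"x":0,"y":0,"z":0,"roll":0}]'
```

```text
time_s: 28.6
ee_pos: [435.4, 166.8, 218.6]
tcp_rot: [-0.489, 0.517, 0.476, 0.516]
force: [0.6, 0.5, -1.1]
grip_width: 12.9
time_s: 28.85
ee_pos: [435.4, 166.8, 217.5]
tcp_rot: [-0.489, 0.517, 0.476, 0.516]
force: [-0.5, -1.1, -1.0]
grip_width: 13.1
time_s: 29.1
ee_pos: [435.6, 166.8, 216.7]
tcp_rot: [-0.489, 0.517, 0.476, 0.516]
force: [-1.5, -0.1, 1.5]
grip_width: 13.0
```

```bash
python3 -m jog '[{"hand":-1,"x":0.02,"y":-0.4,"z":0,"roll":0},{"hand":-1,"x":0.01,"y":-0.5,"z":0,"roll":0},{"hand":-1,"x":0,"y":-0.5,"z":0,"roll":0},{"hand":-1,"x":0,"y":0,"z":0,"roll":0}]'
python3 - <<'E'
from h import *
plan([434.7,167.6,220],85.95)
im=robot.get_image("top");c=im["frame"][150:260,170:280,::-1];cv2.imwrite("pics/t7.png",cv2.resize(c,None,fx=5,fy=5,interpolation=cv2.INTER_CUBIC))
im=robot.get_image("side");c=im["frame"][190:280,180:280,::-1];cv2.imwrite("pics/s7.png",cv2.resize(c,None,fx=6,fy=6,interpolation=cv2.INTER_CUBIC))
E
```

```text
time_s: 29.6
ee_pos: [465.3, 164.8, 216.7]
tcp_rot: [-0.49, 0.517, 0.475, 0.517]
force: [1.4, -0.1, 1.6]
grip_width: 13.1
t 29.6 pos [465.3 164.8 216.7] F [ 1.4 -0.1  1.6] grip 13.1
toolx [ 0.015 -0.014 -1.   ] zyaw 86.03 yyaw 176.04 J [ 0.2   0.44 -0.58  0.54 -0.02  0.26]
roll units 0.018 alt -39.25
cur-frame xyz units [-0.189  1.536  0.031]  after-roll units [-0.189  1.536  0.029]
```

View pics/s7.png

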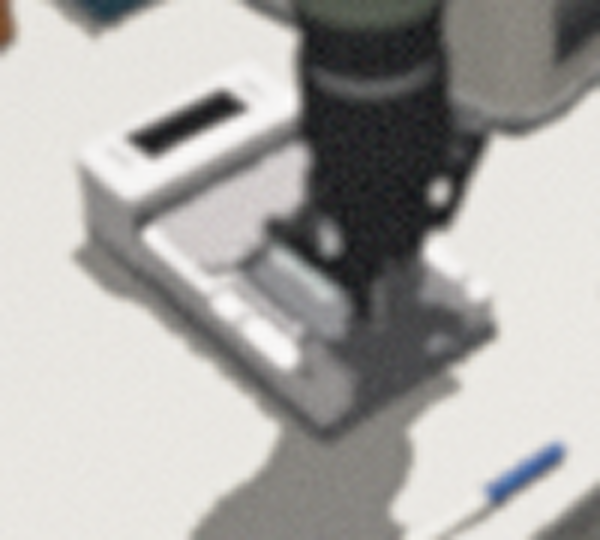

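View pics/t7.png

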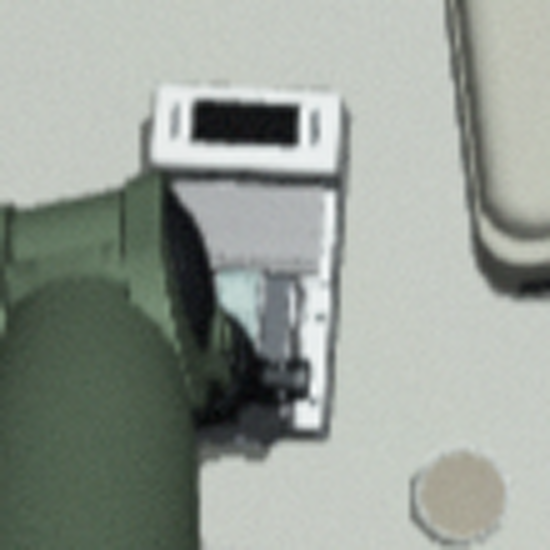

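The nose is under the flap: in the top crop the plate disappears at row 270 and the flap edge hasn't moved. Continuing the slide.

```bash
python3 -m jog '[{"hand":-1,"x":0.02,"y":-0.4,"z":0,"roll":0},{"hand":-1,"x":0.02,"y":-0.5,"z":0,"roll":0},{"hand":-1,"x":0.02,"y":-0.5,"z":0,"roll":0},{"hand":-1,"x":0.0,"y":-0.4,"z":0,"roll":0},{"hand":-1,"x":0,"y":0,"z":0,"roll":0}]'
python3 -m jog '[{"hand":-1,"x":0,"y":-0.15,"z":0,"roll":0},{"hand":-1,"x":0,"y":-0.1,"z":0,"roll":0}]'
python3 - <<'E'
from h import *
plan([434.7,167.6,220],85.95)
im=robot.get_image("top");c=im["frame"][150:260,170:280,::-1];cv2.imwrite("pics/t8.png",cv2.resize(c,None,fx=5,fy=5,interpolation=cv2.INTER_CUBIC))
im=robot.get_image("side");c=im["frame"][190:280,180:280,::-1];cv2.imwrite("pics/s8.png",cv2.resize(c,None,fx=6,fy=6,interpolation=cv2.INTER_CUBIC))
E
```

```text
time_s: 30.32
ee_pos: [500.8, 162.3, 215.8]
tcp_rot: [-0.49, 0.517, 0.475, 0.517]
force: [0.8, 0.6, 3.2]
grip_width: 12.9
time_s: 30.58
ee_pos: [503.9, 162.1, 215.5]
tcp_rot: [-0.489, 0.517, 0.477, 0.516]
force: [-2.9, 0.2, 3.7]
grip_width: 12.7
t 30.57 pos [503.9 162.1 215.5] F [-2.9  0.2  3.7] grip 12.7
toolx [ 0.01  -0.014 -1.   ] zyaw 86.09 yyaw 176.1 J [ 0.18  0.49 -0.49  0.58 -0.02  0.24]
roll units 0.031 alt -39.24
cur-frame xyz units [-0.264  3.47   0.038]  after-roll units [-0.264  3.47   0.029]
```

View pics/s8.png

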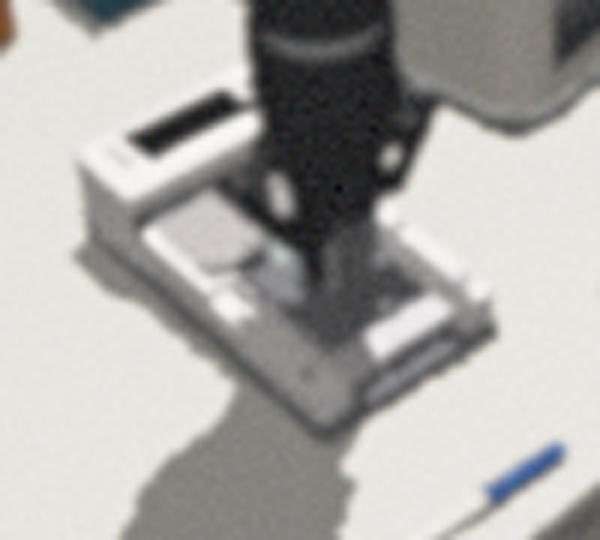

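View pics/t8.png

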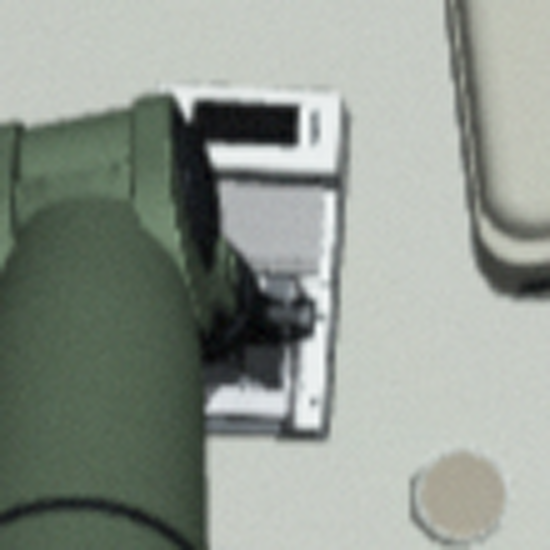

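```bash
python3 -m jog '[{"hand":-1,"x":0,"y":-0.15,"z":0,"roll":0},{"hand":-1,"x":0,"y":0,"z":0,"roll":0}]'
python3 -m jog '[{"hand":-1,"x":0,"y":-0.1,"z":0,"roll":0},{"hand":-1,"x":0,"y":0,"z":0,"roll":0}]'
python3 -m jog '[{"hand":-1,"x":0,"y":-0.1,"z":0,"roll":0},{"hand":-1,"x":0,"y":0,"z":0,"roll":0}]'
```

```text
time_s: 30.92
ee_pos: [507.6, 161.8, 215.7]
tcp_rot: [-0.489, 0.517, 0.476, 0.516]
force: [-1.4, 0.0, 3.9]
grip_width: 12.8
time_s: 31.18
ee_pos: [509.6, 161.7, 215.8]
tcp_rot: [-0.489, 0.517, 0.476, 0.516]
force: [-1.8, 0.7, 3.4]
grip_width: 13.0
time_s: 31.42
ee_pos: [510.8, 161.6, 215.6]
tcp_rot: [-0.489, 0.518, 0.477, 0.516]
force: [-6.0, -0.2, 4.1]
grip_width: 13.0
```

```bash
python3 -m jog '[{"hand":-1,"x":0,"y":-0.07,"z":0,"roll":0},{"hand":-1,"x":0,"y":0,"z":0,"roll":0}]'
python3 -m jog '[{"hand":-1,"x":0.1,"y":0,"z":0,"roll":0},{"hand":-1,"x":0.1,"y":0,"z":0,"roll":0},{"hand":-1,"x":0,"y":0,"z":0,"roll":0}]'
```

```text
time_s: 31.68
ee_pos: [511.3, 161.5, 215.3]
tcp_rot: [-0.488, 0.518, 0.477, 0.515]
force: [-6.4, 1.9, 5.1]
grip_width: 13.0
time_s: 32.05
ee_pos: [511.4, 161.5, 211.5]
tcp_rot: [-0.488, 0.518, 0.477, 0.515]
force: [-7.0, 0.5, 9.3]
grip_width: 13.3
```

```bash
python3 -m jog '[{"hand":-1,"x":0.06,"y":0,"z":0,"roll":0},{"hand":-1,"x":0,"y":0,"z":0,"roll":0}]'
python3 -m jog '[{"hand":-1,"x":0.06,"y":0,"z":0,"roll":0},{"hand":-1,"x":0,"y":0,"z":0,"roll":0}]'
python3 - <<'E'
from h import *
plan([434.7,167.6,220],85.95)
print(robot.get_state()["ft_torque"])
im=robot.get_image("wrist");cv2.imwrite("pics/w9.png",cv2.resize(im["frame"][130:320,150:410,::-1],None,fx=3,fy=3,interpolation=cv2.INTER_CUBIC))
im=robot.get_image("side");c=im["frame"][190:280,180:280,::-1];cv2.imwrite("pics/s9.png",cv2.resize(c,None,fx=6,fy=6,interpolation=cv2.INTER_CUBIC))
E
```

```text
time_s: 32.3
ee_pos: [511.4, 161.4, 211.0]
tcp_rot: [-0.488, 0.518, 0.477, 0.516]
force: [-9.0, -0.3, 15.5]
grip_width: 13.3
time_s: 32.55
ee_pos: [511.4, 161.5, 210.9]
tcp_rot: [-0.488, 0.518, 0.477, 0.516]
force: [-11.4, -0.4, 24.5]
grip_width: 12.9
t 32.55 pos [511.4 161.5 210.9] F [-11.4  -0.4  24.5] grip 12.9
toolx [ 0.009 -0.014 -1.   ] zyaw 86.1 yyaw 176.11 J [ 0.17  0.51 -0.47  0.58 -0.01  0.24]
roll units 0.033 alt -39.24
cur-frame xyz units [-0.495  3.841  0.039]  after-roll units [-0.495  3.841  0.029]
[ 0.35355571  3.09465065 -0.02336479]
```

View pics/w9.png

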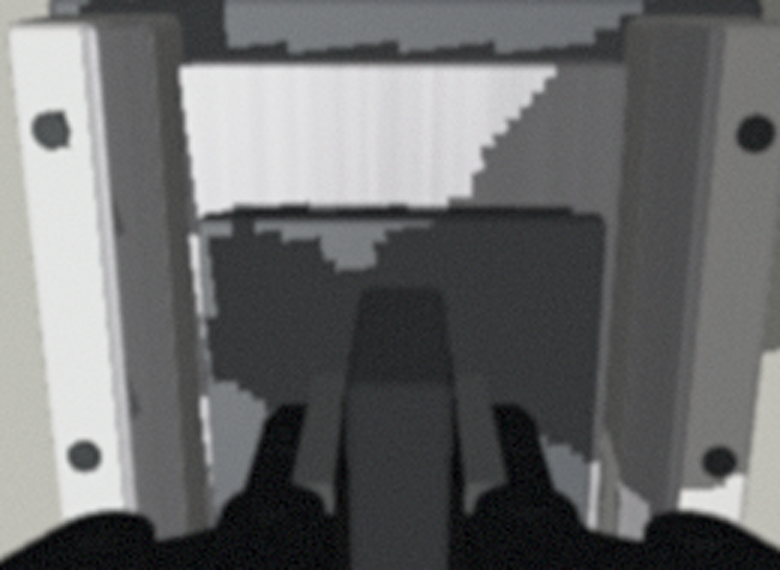

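View pics/s9.png

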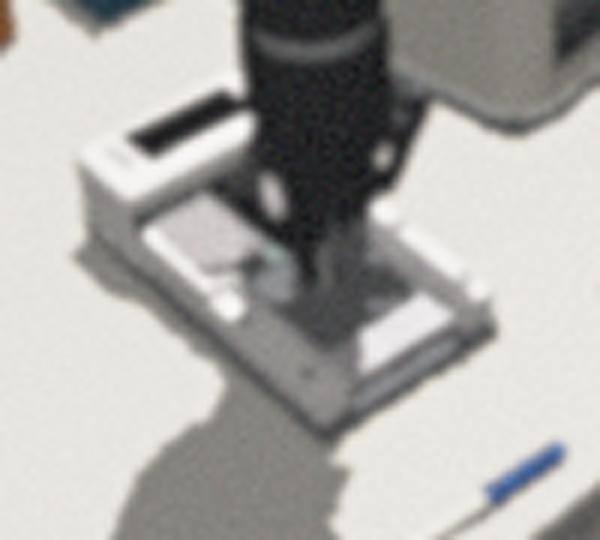

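The load sits at the carrier's rear edge, so it is pitched about 1° nose-up in the pads. I'll ease the grip so it levels against the platen, then tighten again.

```bash
python3 -m jog '[{"hand":-1,"x":0,"y":0,"z":0,"roll":0},{"hand":-1,"x":0,"y":0,"z":0,"roll":0},{"hand":-1,"x":0,"y":0,"z":0,"roll":0}]' 20
python3 - <<'E'
from h import *
s=robot.get_state();F=s["force"];t=s["ft_torque"];print(s["time_s"],s["ee_pos"],F,t,"rx mm",-1000*(t[1]-(-.187*F[0]))/F[2])
E
```

```text
time_s: 33.02
ee_pos: [511.3, 161.4, 210.8]
tcp_rot: [-0.488, 0.518, 0.477, 0.516]
force: [-11.8, -0.2, 24.0]
grip_width: 13.1
33.025 [511.30954625 161.43764811 210.83014603] [-11.79676873  -0.1635863   24.0001963 ] [0.41446353 3.03449549 0.0150218 ] rx mm -34.52054005845603
```

```bash
python3 -m jog '[{"hand":-1,"x":-0.12,"y":0,"z":0,"roll":0},{"hand":-1,"x":-0.12,"y":0,"z":0,"roll":0},{"hand":-1,"x":-0.1,"y":0,"z":0,"roll":0},{"hand":-1,"x":0,"y":0,"z":0,"roll":0}]'
python3 - <<'E'
from h import *
s=robot.get_state();F=s["force"];t=s["ft_torque"];print(s["time_s"],s["ee_pos"],F,t)
E
```

```text
time_s: 33.52
ee_pos: [511.5, 161.5, 215.5]
tcp_rot: [-0.488, 0.518, 0.477, 0.516]
force: [-6.0, 0.9, 3.4]
grip_width: 12.8
33.525 [511.45431031 161.50671127 215.53826396] [-5.96651286  0.86576194  3.44859509] [ 0.43951777  1.49568642 -0.07080198]
```

```bash
python3 -m jog '[{"hand":-1,"x":-0.05,"y":0,"z":0,"roll":0},{"hand":-1,"x":0,"y":0,"z":0,"roll":0},{"hand":-0.4,"x":0,"y":0,"z":0,"roll":0},{"hand":-0.4,"x":0,"y":0,"z":0,"roll":0},{"hand":-0.4,"x":0,"y":0,"z":0,"roll":0}]' 50
python3 - <<'E'
from h import *
s=robot.get_state();F=s["force"];t=s["ft_torque"];print(s["time_s"],s["ee_pos"],F,t)
im=robot.get_image("wrist");cv2.imwrite("pics/w10.png",cv2.resize(im["frame"][130:320,150:410,::-1],None,fx=3,fy=3,interpolation=cv2.INTER_CUBIC))
E
python3 -m jog '[{"hand":-1,"x":0,"y":0,"z":0,"roll":0},{"hand":-1,"x":0,"y":0,"z":0,"roll":0},{"hand":-1,"x":0,"y":0,"z":0,"roll":0}]' 70
python3 - <<'E'
from h import *
s=robot.get_state();F=s["force"];t=s["ft_torque"];print(s["time_s"],s["ee_pos"],F,t)
E
```

```text
time_s: 34.15
ee_pos: [513.3, 161.4, 217.4]
tcp_rot: [-0.489, 0.517, 0.476, 0.517]
force: [0.0, 0.0, 0.4]
grip_width: 25.5
34.15 [513.34954975 161.43617018 217.36792161] [0.01511492 0.00749141 0.37202215] [ 0.01294225 -0.02481646 -0.00724157]
time_s: 34.58
ee_pos: [513.0, 161.5, 217.4]
tcp_rot: [-0.489, 0.517, 0.476, 0.516]
force: [-0.7, -1.0, 2.5]
grip_width: 13.2
34.575 [512.95290778 161.46024459 217.36213088] [-0.65157934 -0.96194174  2.53874168] [-0.01608177 -0.08695431 -0.00216776]
```

View pics/w10.png

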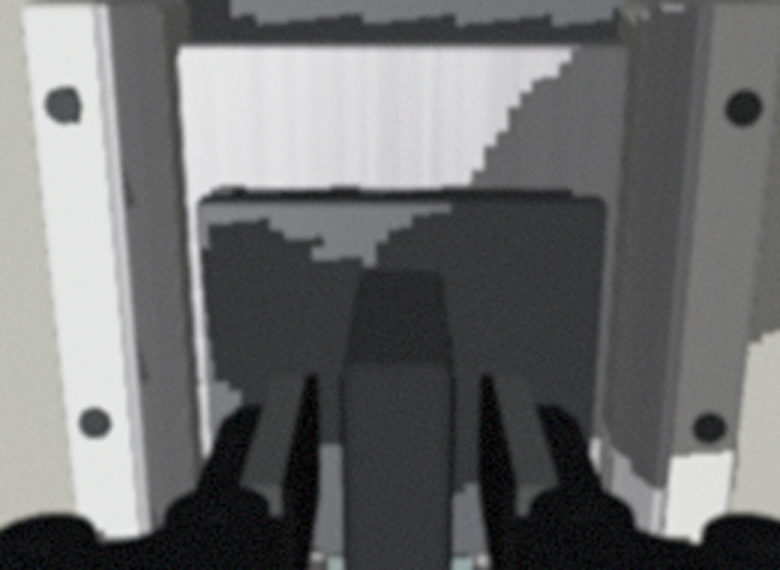

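```bash
python3 -m jog '[{"hand":-1,"x":0.05,"y":-0.12,"z":0,"roll":0},{"hand":-1,"x":0.1,"y":0,"z":0,"roll":0},{"hand":-1,"x":0.1,"y":0,"z":0,"roll":0},{"hand":-1,"x":0.05,"y":0,"z":0,"roll":0},{"hand":-1,"x":0,"y":0,"z":0,"roll":0}]'
python3 - <<'E'
from h import *
s=robot.get_state();F=s["force"];t=s["ft_torque"];print(s["time_s"],s["ee_pos"],F,t,"rx",-1000*(t[1]-(-.187*F[0]))/F[2])
E
```

```text
time_s: 35.2
ee_pos: [513.7, 161.3, 211.5]
tcp_rot: [-0.488, 0.518, 0.477, 0.515]
force: [-7.7, -1.2, 11.4]
grip_width: 13.2
35.2 [513.71245912 161.32648073 211.53162415] [-7.71348035 -1.15474446 11.36199062] [ 0.11958167  1.14376048 -0.13342262] rx 26.285917131479138
```

```bash
python3 -m jog '[{"hand":-1,"x":0.06,"y":0,"z":0,"roll":0},{"hand":-1,"x":0.04,"y":0,"z":0,"roll":0},{"hand":-1,"x":0,"y":0,"z":0,"roll":0}]'
python3 - <<'E'
from h import *
s=robot.get_state();F=s["force"];t=s["ft_torque"];print(s["time_s"],s["ee_pos"],F,t,"rx",-1000*(t[1]-(-.187*F[0]))/F[2])
E
```

```text
time_s: 35.58
ee_pos: [513.6, 161.2, 211.3]
tcp_rot: [-0.488, 0.518, 0.477, 0.516]
force: [-13.5, -3.2, 28.2]
grip_width: 13.0
35.575 [513.60985465 161.24470065 211.28744764] [-13.53096062  -3.18817627  28.1849522 ] [ 0.00669435  2.19087223 -0.08696208] rx 12.042504348788773
```

Run:
```python
from h import *
im=robot.get_image("top");cv2.imwrite("pics/t11.png",im["frame"][:,:,::-1])
im=robot.get_image("wrist");cv2.imwrite("pics/w11.png",cv2.resize(im["frame"][130:320,150:410,::-1],None,fx=3,fy=3,interpolation=cv2.INTER_CUBIC))
im=robot.get_image("side");c=im["frame"][190:280,180:280,::-1];cv2.imwrite("pics/s11.png",cv2.resize(c,None,fx=6,fy=6,interpolation=cv2.INTER_CUBIC))
s=robot.get_state();print(s["time_s"],s["ee_pos"],s["force"],s["grip_width"])
```

```text
35.725 [513.59164109 161.2630146  211.2988706 ] [-13.2144044   -1.79404876  27.31357654] 13.137850985543436
```

View pics/w11.png

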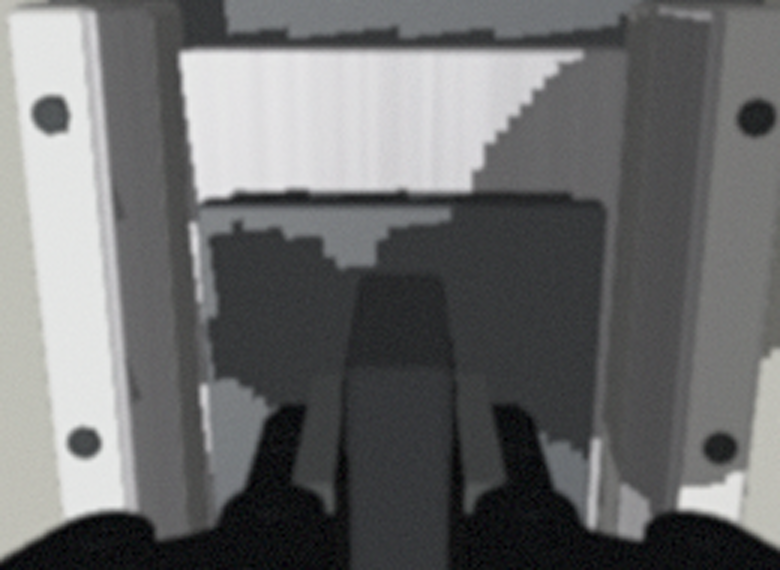

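View pics/s11.png

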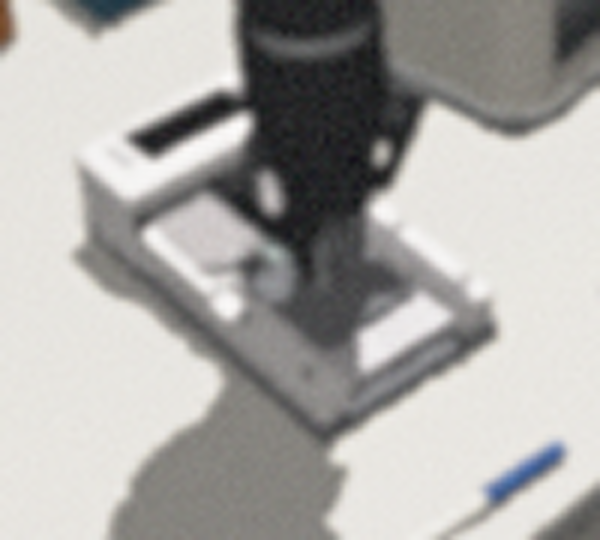

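View pics/t11.png

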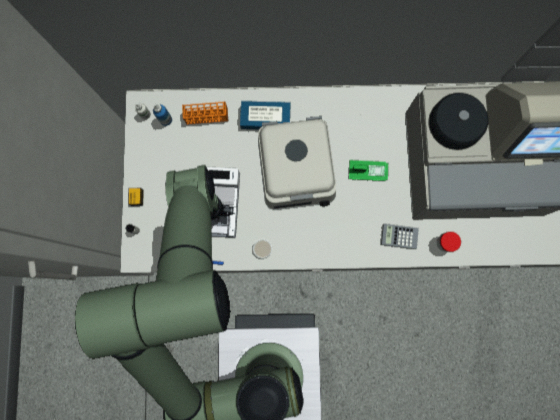

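Run:
```python
from h import *
s=robot.get_state();im=robot.get_image("wrist");Rm,t=wristRt(im,s)
f=lambda p:(150-.5+(p[0]+.5)/3,130-.5+(p[1]+.5)/3)
A=ray(im["K"],Rm,t,f((400,203)),30);B=ray(im["K"],Rm,t,f((400,46)),24)
print(A,B,np.linalg.norm((A-B)[:2]),s["time_s"],s["force"])
```

```text
[479.89174075 162.124251    30.        ] [456.07947108 163.69802636  24.        ] 23.86421914934797 35.725 [-13.2144044   -1.79404876  27.31357654]
```

The carrier's rear edge is 23.9 mm behind the platen's front edge; it should be 24 mm when home. The platen is on its stop and the flap is flat, so I'm handing the job in.

Run:
```python
from rig import robot
print(robot.job_done()); s=robot.get_state();print(s["time_s"],s["ee_pos"],s["force"])
```

```text
the job is handed in; nothing more can be done
None
the job is handed in; nothing more can be done
```

The job is handed in with the carrier held home against the reader's head and pressed down. I gripped it by the rib, laid it in the channel, slid it under the flap to the head, and pressed the platen to its stop at about 35.7 s.

**Last checks:**
- **Home:** the carrier's rear edge measured 23.9 mm from the platen's front edge, where 24 mm is expected. The push against the head read about 13 N.
- **Pressed down:** the tool sank 6.1 mm, then the force rose sharply to about 27 N, so the platen is on its stop. The pressure lies well inside the carrier's length, so it is flat.
- **Flap:** it looked flat in every picture, though I could not read its angle directly.
- **Other objects:** none looked moved in the last top view, though the arm hides part of the pen there.

**What went wrong on the way:**
- **Wrong roll:** I first turned the wrist the wrong way. The last joint reached its limit and the arm was dragged aside, in free space and touching nothing. Undoing this cost about 12 s and left the tool tilted by about 1°.
- **First press:** because of that tilt, the first press loaded only the carrier's rear edge. I eased up, opened the gripper briefly, gripped again and pressed once more, so the carrier was let go for under half a second while in the channel.
- **Reader position:** the side camera's estimate differed from the top camera's by about 10 mm and 1.5°. I relied on the top and wrist cameras instead.

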